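Dispense one notions tin with the spring-return advance lever

ROBOT

A 6-joint arm with a two-finger parallel gripper is mounted at the origin on the work surface. World frame = base frame: x ahead of the robot, y to its left, z up, the work surface at z = 0. Lengths are in m, angles in rad, forces in N, time in s.
With the tool pointing down it reaches from about 0.375 to 0.9 m from the base axis. Payload 3.1 kg.
Tool frame: the origin (TCP) lies midway between the tips of the shut fingers; the grasp point (between the pads) lies 19 mm behind it; z points along the fingers, y is the line along which they close (so a half turn about z gives the same grasp; the last joint's range is limited). The gripper opens to 87 mm and grips with 3 to 60 N. Pads are 19 mm wide; open, the fingers measure 117 mm over their backs; the gripper's body (75 mm by 190 mm) begins 51 mm behind the grasp point.
Start: joints at [-0.178, 0.527, 1.433, -0, 1.181, -0.178], TCP at [0.625, 0, 0.223] pointing down, gripper open.
Joint ranges: [-3.08, 3.08], [-0.75, 2.2], [0.22, 2.44], [-1.43, 4.57], [0, 2.65], [-2.85, 2.85]. Speed limits (rad/s): [2.79, 2.79, 3.14, 3.14, 3.14, 3.14].

INTERFACE

Orientations are given as a unit quaternion [x, y, z, w].
In Python, from rig import robot gives the robot as it stands. The module is installed in compiled form; this text tells all that it offers.
- The arm moves only by the tool play_rows, never from a script. Its arguments are lists of equal length, an entry for each row: "gripper": the closure, from -1 (fully open) to 1 (shut); "delta_pos": the shift along the tool's x, y, z in cm, a list of three; "turn": the turn, a rotation vector about the tool's x, y, z in rad, a list of three. A call has 1 to 12 rows; each row is the pose to reach, as a shift and turn from the pose commanded when the call began, along the tool's axes at that moment; what a row does not reach only later rows make up. A row lasts 1/8 s, in which the tool goes at most 62.5 mm and 10.7 degrees, less where a joint would pass 70% of its speed; a pose out of reach is approached as far as the arm can. A call with a gripper value outside its range is refused whole. The fingers move at their own pace and stop on an object; "squeeze" is the grip in N (left out, the last holds). Time passes only in rows, so rows that repeat a pose let the fingers close. It gives the time, the measured TCP pose, the force, the opening and the grip force at its end, in the units of the state.
- robot.get_obs(): the state, without advancing time (a new reading comes with each control period).
- robot.camera(name): name is "scene" or "side" or "wrist"; returns a dict with "color" (384x512x3 uint8, red, green, blue), "vfov" (degrees; the focal length in pixels is half the picture's height over the tangent of half this angle, whatever the lens; pixels are square), "cx", "cy" (the principal point, pixels), "R" (3x3) and "t" (3): a world point X has camera coordinates R X + t. Camera axes: x right, y down, z forward; pixel columns grow to the right and rows downward; lengths in m; the calibration is good to about 2 mm. A picture is of the moment at which its call begins. There is no depth.
- robot.hand_in(): hands the job in; it is judged then, once.
The state is a dict: "time": time; "q": joint angles; "joint_velocities": joint speeds; "joint_torque": joint torques, N m; "position": TCP position; "tool_rot": TCP orientation; "ft_force": force on the tool from outside, world axes, zero at the start; "moment": the same for the moment, N m; "grip_width": finger opening in m; "grip_force": force on a finger pad.
Only numpy, scipy, OpenCV 4.12 (cv2) and the standard library are available. Lean on these libraries where they do the work, as an engineer would, in place of code of your own. Each camera call takes 0.05 s, during which the arm holds its last target. There are 200 camera calls.

TASK

Get one tin out of the haberdashery dispenser: first turn the yellow gate knob clockwise until it clicks over to open, then swing the red-handled lever until you feel it firmly up against its hidden stop, without forcing it, and let go so that it springs right back and the next tin drops down. Dispense only the one tin, leaving it flat on the dispenser's front deck and the knob open. Work only the knob and the lever: do not touch the tins, and leave the jar, spool and scissors where they are.

Things in the scene. Friction and masses are not known exactly. Their poses are not given: they have to be found in the camera images.
- dispenser: Fixed wooden tin dispenser. Origin: on the table under the magazine's centre; -x is the delivery side, +y the lever side, z up. Base 260 x 210 x 30 mm (x -135 to 125, y -95 to 115), its top is the deck. Dark magazine 76 x 108 mm, 120 mm high, centred; a 24 mm slot under its clear front (-x) plate lets the lowest tin out. The lever drives an aluminium pusher, 65 mm per rad.
- lever_pivot (a point): Point on the lever's vertical pivot axis, fixed to the dispenser at its (30, 85, 111) mm, level with lever_handle.
- lever_handle (a point): On the axis of the lever's upright red post, at z = 111 mm. Post 16 mm diameter, z 67 to 142 mm, 120 mm from the pivot axis, on a steel arm 16 mm wide (z 63 to 71 mm). At rest the arm points to the dispenser's +y, leaning 0.55 rad towards +x; the handle then travels towards -x.
- lever (a joint): Lever angle, rad: 0 at rest, grows counterclockwise from above to a hidden hard stop, set anew each time between 1.08 and 1.28: find it by feel. The spring needs about 3 N at the handle at rest, 5 to 8 N just before the stop. Pressed home means a steady push of some 15 to 30 N on the handle (12 N is enough); over 40 N is forcing it.
- gate_grip (a point): On the vertical axis of the yellow gate knob, mid-height of its bar, at dispenser (-90, -68, 101) mm. Bar 66 mm long, 18 mm wide, 28 mm high, along the dispenser's x axis when closed; on an 18 mm shaft with a 34 mm disc just under it. A yellow arm low on the shaft blocks the slot when closed.
- gate (a joint): Knob angle, rad: 0 closed, grows clockwise seen from above to 1.3 open. A detent pushes it back towards closed (up to 0.25 N m) before about 0.65 and carries it on to open beyond that.
- tin_low: Blue flat tin, lowest in the magazine, the one to dispense. 60 (x) x 90 (y) x 20 mm high, about 0.12 kg, axes as the dispenser's; origin: centre of its underside. Lies on the deck.
- tin_mid: Green tin, same size, on the blue one; it must drop to the deck inside the magazine.
- tin_top: Red tin, same size, on the green one; stays on it in the magazine.
- jar: Amber glass jar with red lid, 68 mm diameter, 90 mm high, standing to the left of the front deck; origin centre of underside. Leave alone.
- spool: Wooden thread spool, 60 mm diameter, 70 mm high, standing upright right of the dispenser; origin centre of underside. Leave alone.
- scissors: Scissors lying flat behind the dispenser, about 180 mm long, 11 mm high, blades along own +x, blue handles; origin at the rivet, underside. Leave alone.
Mind the look-alikes: they are no part of the job. There is more than one size of the tin_top; the job needs the smaller.

How it is judged:
By the outcome, as a careful person would: the job done as asked, in the order asked, and still so for the second after the job is handed in, with the robot touching nothing.
It also fails if it takes over 64 s, if anything falls off the work surface, if the arm or the gripper's body presses on something with over 40 N, if the wrist force passes 120 N, or if a joint passes its speed limit or range.

## Working session

There is one attempt and no reset: what is moved stays moved. The work goes in short steps, Python scripts to look and compute and a tool call to move; the robot and the scene stay as the last step left them, time stands still between calls to the robot, and variables do not carry over. Pictures are saved under pics/ and viewed, at most 10 in all, crops included, and the job is handed in when it is done.

Besides the shell and the picture viewer there is one more tool, called after "Emit:" by a JSON object that holds its "api" and its "payload". play_rows: Moves the arm, as the interface text tells. Its arguments: {"type":"object","properties":{"gripper":{"type":"array","items":{"type":"number"}},"delta_pos":{"type":"array","items":{"type":"array","items":{"type":"number"}}},"turn":{"type":"array","items":{"type":"array","items":{"type":"number"}}},"squeeze":{"type":"number"}},"required":["gripper","delta_pos","turn"]}

```bash
mkdir -p pics; python3 - <<'E'
from rig import robot
import cv2,numpy as np
o=robot.get_obs();print({k:np.round(v,3) for k,v in o.items()})
a=[]
for n in("scene","side"):
    c=robot.camera(n);cv2.imwrite(f"pics/{n}0.png",c["color"][...,::-1]);np.savez(f"{n}0.npz",**c)
    cv2.imwrite(f"pics/{n}0b.png",cv2.resize(c["color"][...,::-1],(800,600)))
    print(n,c["vfov"],c["cx"],c["cy"],np.round(c["R"],3).tolist(),np.round(c["t"],3), -c["R"].T@c["t"])
E
```

```text
{'time': np.float64(0.0), 'q': array([-0.178,  0.528,  1.434, -0.   ,  1.181, -0.178]), 'joint_velocities': array([-0.001, -0.001,  0.   , -0.001, -0.   , -0.001]), 'joint_torque': array([-1.0000e-03, -4.4005e+01, -1.7659e+01,  6.3000e-02,  5.8000e-02,
       -0.0000e+00]), 'position': array([0.624, 0.   , 0.222]), 'tool_rot': array([ 0.707,  0.707, -0.001, -0.001]), 'ft_force': array([-0.037, -0.412,  0.391]), 'moment': array([ 0.013,  0.017, -0.03 ]), 'grip_force': np.float64(0.0), 'grip_width': np.float64(0.087)}
scene 49.126227642819124 253.58173618094173 193.05792950506313 [[-0.551, 0.834, -0.011], [0.527, 0.338, -0.78], [-0.647, -0.436, -0.626]] [ 0.322 -0.218  1.172] [1.05067834 0.31556598 0.56756605]
side 43.5303296263358 251.51663809467743 197.2362415299745 [[0.994, -0.113, -0.003], [-0.06, -0.502, -0.863], [0.095, 0.857, -0.506]] [-0.563  0.105  0.955] [ 0.47463553 -0.82883575  0.57194751]
```

View pics/scene0b.png

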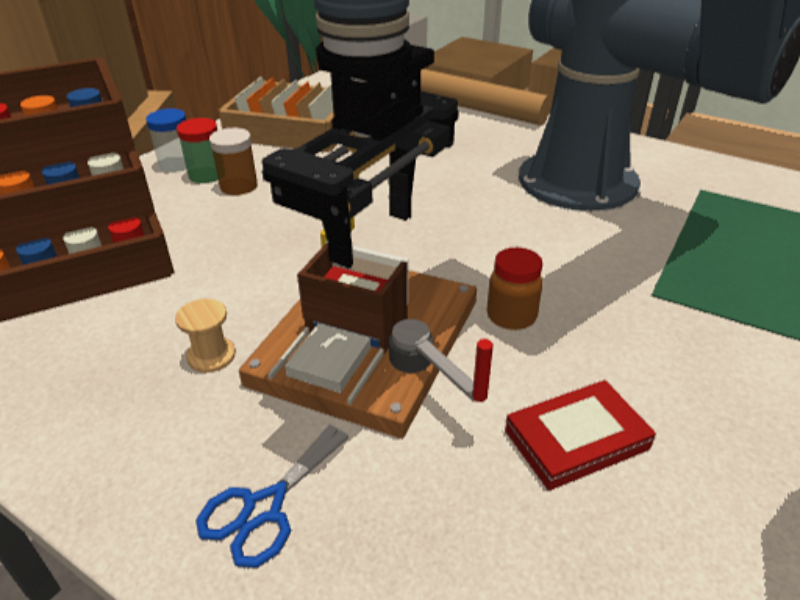

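View pics/side0b.png

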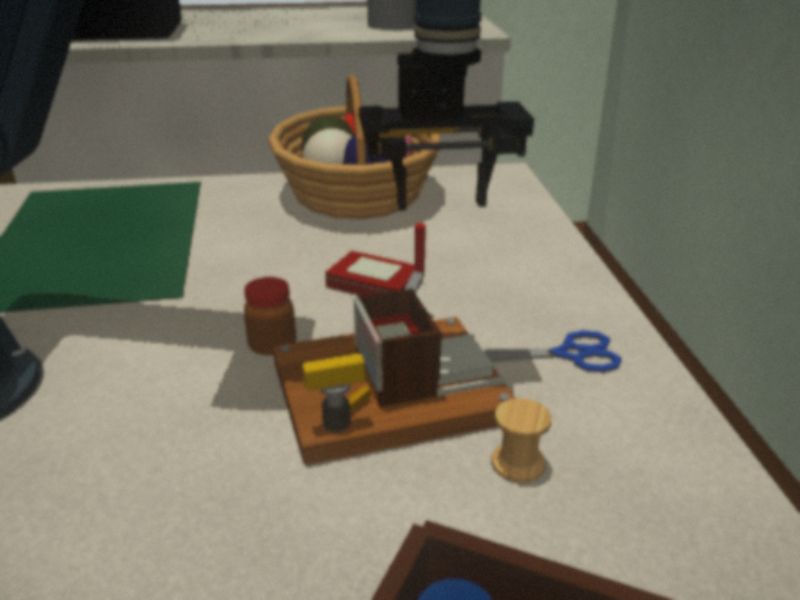

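The scene view shows the post at (484,370), the pusher behind the magazine, and the knob hidden. The side view shows the yellow knob at (335,372), the post top at (420,226), and the larger look-alike red tin on the table at (375,270). All of these are in 800x600 pixels.

```bash
cat > h.py <<'E'
import numpy as np,cv2
def load(n): return dict(np.load(n+".npz"))
def K(c):
    f=192/np.tan(np.radians(float(c["vfov"]))/2); return f
def ray(c,u,v,z):
    d=c["R"].T@np.array([(u-c["cx"])/K(c),(v-c["cy"])/K(c),1]);o=-c["R"].T@c["t"]
    return o+d*(z-o[2])/d[2]
def proj(c,X):
    p=c["R"]@np.asarray(X)+c["t"];return np.array([c["cx"],c["cy"]])+K(c)*p[:2]/p[2]
def comps(c,lo,hi,amin=20):
    hsv=cv2.cvtColor(c["color"],cv2.COLOR_RGB2HSV)
    m=cv2.inRange(hsv,np.array(lo),np.array(hi))
    if lo[0]==0: m|=cv2.inRange(hsv,np.array((172,)+tuple(lo[1:])),np.array((180,255,255)))
    n,l,s,ce=cv2.connectedComponentsWithStats(m)
    return [(s[i].tolist(),ce[i].round(1).tolist(),l==i) for i in range(1,n) if s[i][4]>=amin]
E
python3 - <<'E'
from h import *
for n in("scene0","side0"):
    c=load(n)
    for nm,lo,hi in(("red",(0,170,60),(6,255,255)),("yel",(22,180,80),(32,255,255))):
        for s,ce,m in comps(c,lo,hi):
            print(n,nm,s,ce)
c=load("side0")
im=c["color"][130:310,160:350][...,::-1]
a=cv2.resize(im,(800,758),interpolation=cv2.INTER_CUBIC)[:600]
cv2.imwrite("pics/sidecrop.png",a)
E
```

```text
scene0 red [0, 66, 7, 10, 56] [2.4, 70.8]
scene0 red [113, 75, 26, 16, 317] [125.4, 82.2]
scene0 red [69, 138, 24, 18, 280] [80.1, 146.4]
scene0 red [317, 159, 30, 22, 557] [331.3, 169.6]
scene0 red [207, 171, 42, 16, 173] [225.2, 176.4]
scene0 red [303, 217, 12, 40, 345] [308.5, 236.5]
scene0 red [325, 244, 94, 62, 2109] [370.2, 275.1]
scene0 red [324, 272, 94, 41, 463] [366.3, 295.5]
scene0 yel [206, 147, 3, 10, 21] [206.7, 151.6]
side0 red [221, 72, 6, 13, 47] [224.0, 76.8]
side0 red [267, 143, 4, 25, 60] [268.2, 153.9]
side0 red [210, 162, 60, 24, 376] [238.1, 175.0]
side0 red [158, 179, 25, 18, 314] [170.1, 187.0]
side0 red [239, 202, 29, 11, 98] [254.3, 205.6]
side0 yel [194, 226, 39, 23, 651] [213.4, 236.9]
```

View pics/sidecrop.png

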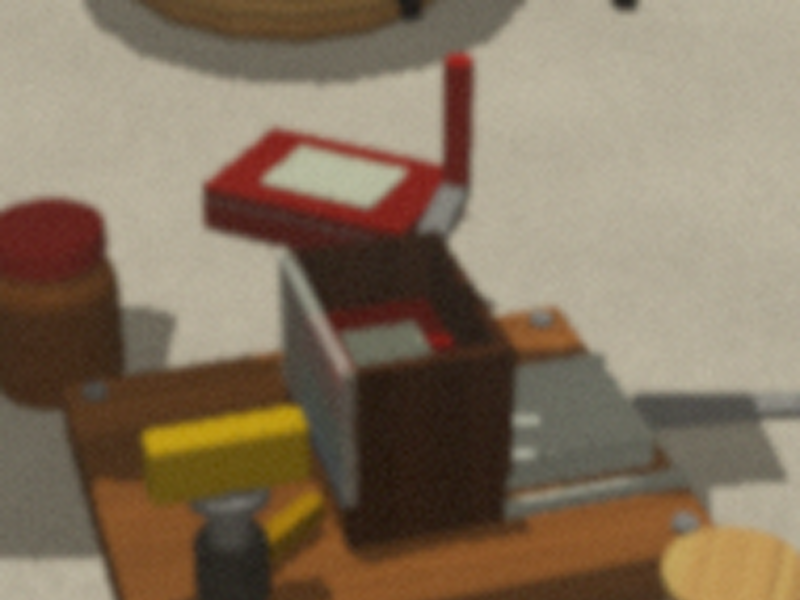

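The crop shows the knob's top face centre near (225,433), the post's top near (458,61), and the base's far corners at (65,392) and (562,308), in crop pixels.

```bash
cat > fit.py <<'E'
from h import *
from scipy.optimize import least_squares
s,c=load("side0"),load("scene0")
k=4.21
obs=[(s,(160+225/k,130+433/k),(-90,-68,115),1),(s,(160+458/k,130+61/k),(92.7,187.3,142),1),
(c,(310.3,219.5),(92.7,187.3,142),1),(s,(160+65/k,130+392/k),(-135,115,30),.5),(s,(160+562/k,130+308/k),(125,115,30),.5),
(c,(475/1.5625,285/1.5625),(-135,115,30),.5),(c,(240/1.5625,372/1.5625),(125,-95,30),.5),(c,(405/1.5625,430/1.5625),(125,115,30),.5)]
def W(p,d):
    d=np.array(d)/1000;a=p[2];return np.array([p[0]+np.cos(a)*d[0]-np.sin(a)*d[1],p[1]+np.sin(a)*d[0]+np.cos(a)*d[1],d[2]])
E
python3 - <<'E'
from fit import *
q=[ray(c_,*uv,d[2]/1000) for c_,uv,d,w in obs]
f=lambda p:np.concatenate([w*(W(p,d)-x)[:2] for (_,_,d,w),x in zip(obs,q)])*1000
r=least_squares(f,[.65,-.05,0],loss="soft_l1",f_scale=3)
p=r.x;print(p.round(4));print(f(p).reshape(-1,2).round(1))
np.save("p.npy",p)
for n,d in(("pivot",(30,85,111)),("handle",(92.7,187.3,111)),("knob",(-90,-68,101)),("mag",(0,0,120)),("h0.65",(30+120*np.sin(.55-1.18),85+120*np.cos(.55-1.18),111))):print(n,W(p,d).round(4))
# jar / lid
print("jar",ray(s,170,183,.09).round(3), "spool",ray(s,523/1.5625,415/1.5625,.07).round(3))
E
```

```text
[ 0.5623 -0.0786  0.1887]
[[ 2.1  1.6]
 [-0.3  2.6]
 [ 0.3 -3.1]
 [-1.4  2.6]
 [-0.7  2.3]
 [ 0.  -1.1]
 [ 0.6 -4.8]
 [-3.3 -5.2]]
pivot [0.5759 0.0105 0.111 ]
handle [0.6183 0.1227 0.111 ]
knob [ 0.4867 -0.1623  0.101 ]
mag [ 0.5623 -0.0786  0.12  ]
h0.65 [0.4882 0.0925 0.111 ]
jar [0.403 0.066 0.09 ] spool [ 0.681 -0.217  0.07 ]
```

Emit:
{"api": "play_rows", "payload": {"gripper": [-1,-1,-1,-1,-1,-1,-1,-1,-1,-1,-1,-1], "delta_pos": [[-4,-3.5,0],[-8,-7,0],[-12,-10.5,0],[-16.3,-13.95,0],[-16.3,-13.95,0],[-16.3,-13.95,0],[-16.3,-13.95,0],[-16.3,-13.95,0],[-16.3,-13.95,0],[-16.3,-13.95,0],[-16.3,-13.95,0],[-16.3,-13.95,0]], "turn": [[0,0,-0.18],[0,0,-0.36],[0,0,-0.54],[0,0,-0.72],[0,0,-0.9],[0,0,-1.08],[0,0,-1.26],[0,0,-1.44],[0,0,-1.62],[0,0,-1.76],[0,0,-1.76],[0,0,-1.76]]}}

```text
time: 1.6
position: [0.4853, -0.1629, 0.2224]
tool_rot: [-0.093, 0.996, 0.0, -0.0]
ft_force: [-0.1, -0.4, -0.0]
grip_width: 0.0867
grip_force: 0.0
```

```bash
python3 - <<'E'
from rig import robot
from h import *
o=robot.get_obs();print(o["position"].round(4),o["q"].round(3),o["tool_rot"].round(3),o["time"])
c=robot.camera("wrist");np.savez("wrist1.npz",**c)
cv2.imwrite("pics/wrist1.png",c["color"][...,::-1])
for s,ce,m in comps(c,(22,150,80),(34,255,255),40):
    print(s,ce,cv2.minAreaRect(np.argwhere(m)[:,::-1].astype(np.float32)),ray(c,*ce,.115))
E
```

```text
[ 0.4853 -0.1629  0.2224] [-0.542  0.376  1.713  0.     1.053 -2.3  ] [-0.093  0.996  0.    -0.   ] 1.6
[248, 151, 20, 69, 1186] [257.3, 184.6] ((257.5, 185.0), (19.0, 68.0), 0.0) [ 0.48002353 -0.1609383   0.115     ]
```

View pics/wrist1.png

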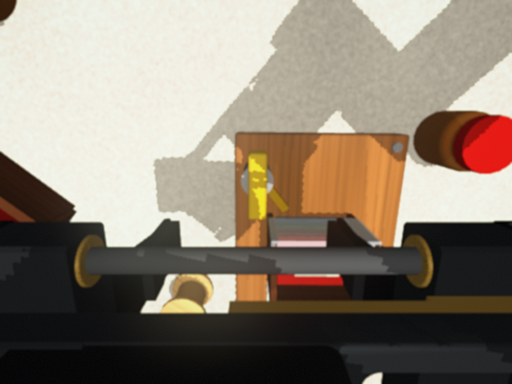

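The wrist view shows the yellow bar upright at (257,185), aligned with the tool's x axis. I'll descend, grip and then turn.

Emit:
{"api": "play_rows", "payload": {"gripper": [-1,-1,-1,-1,0.8,0.8,0.8,0.8,0.8,0.8], "delta_pos": [[0.2,0.1,5],[0.2,0.1,10],[0.2,0.1,13.4],[0.2,0.1,13.4],[0.2,0.1,13.4],[0.2,0.1,13.4],[0.2,0.1,13.4],[0.2,0.1,13.4],[0.2,0.1,13.4],[0.2,0.1,13.4]], "turn": [[0,0,0],[0,0,0],[0,0,0],[0,0,0],[0,0,0],[0,0,0],[0,0,0],[0,0,0],[0,0,0],[0,0,0]], "squeeze": 30}}

```text
time: 2.9
position: [0.4833, -0.1623, 0.0886]
tool_rot: [-0.094, 0.996, -0.0, 0.0]
ft_force: [-0.6, -0.6, 0.9]
grip_width: 0.035
grip_force: 0.0
```

Emit:
{"api": "play_rows", "payload": {"gripper": [1,1,1,1,1,1], "delta_pos": [[0,0,0],[0,0,0],[0,0,0],[0,0,0],[0,0,0],[0,0,0]], "turn": [[0,0,0],[0,0,0],[0,0,0],[0,0,0],[0,0,0],[0,0,0]]}}

```text
time: 3.65
position: [0.4826, -0.1596, 0.0884]
tool_rot: [-0.093, 0.996, 0.003, -0.001]
ft_force: [1.3, 7.6, 2.1]
grip_width: 0.0177
grip_force: 30.0
```

Emit:
{"api": "play_rows", "payload": {"gripper": [1,1,1,1,1,1,1], "delta_pos": [[0,0.3,0],[0,0.3,0],[0,0.3,0],[0,0.3,0],[0,0.3,0],[0,0.3,0],[0,0.3,0]], "turn": [[0,0,0.05],[0,0,0.15],[0,0,0.25],[0,0,0.35],[0,0,0.45],[0,0,0.55],[0,0,0.55]]}}

```text
time: 4.53
position: [0.4827, -0.1593, 0.0884]
tool_rot: [0.179, 0.984, 0.0, -0.0]
ft_force: [-0.2, -0.6, 0.4]
grip_width: 0.0179
grip_force: 30.0
```

Emit:
{"api": "play_rows", "payload": {"gripper": [1,1,1,1,1,1,1,1], "delta_pos": [[0,0,0],[0,0,0],[0,0,0],[0,0,0],[0,0,0],[0,0,0],[0,0,0],[0,0,0]], "turn": [[0,0,0.12],[0,0,0.24],[0,0,0.36],[0,0,0.48],[0,0,0.6],[0,0,0.7],[0,0,0.75],[0,0,0.75]]}}

```text
time: 5.52
position: [0.483, -0.159, 0.0885]
tool_rot: [0.527, 0.85, 0.0, 0.0]
ft_force: [1.1, 1.9, -0.9]
grip_width: 0.018
grip_force: 30.0
```

Emit:
{"api": "play_rows", "payload": {"gripper": [0.1,0.1,0.1,0.1,0.1,0.1,0.1,0.1,0.1], "delta_pos": [[0,0,0],[0,0,0],[0,0,0],[0,0,0],[0,0,0],[0,0,-4],[0,0,-9],[0,0,-13],[0,0,-13]], "turn": [[0,0,0],[0,0,0],[0,0,0],[0,0,0],[0,0,0],[0,0,0],[0,0,0],[0,0,0],[0,0,0]]}}

```text
time: 6.65
position: [0.4847, -0.1605, 0.2217]
tool_rot: [0.527, 0.85, 0.0, 0.004]
ft_force: [-0.0, 0.6, -0.3]
grip_width: 0.0391
grip_force: 0.0
```

```bash
python3 - <<'E'
from rig import robot
from h import *
o=robot.get_obs();print(o["position"].round(4),o["q"].round(3),o["grip_width"],o["time"])
c=robot.camera("wrist");np.savez("wrist2.npz",**c)
for s,ce,m in comps(c,(22,150,80),(34,255,255),40):
    P=np.array([ray(c,*x,.115) for x in cv2.boxPoints(cv2.minAreaRect(np.argwhere(m)[:,::-1].astype(np.float32)))]);e=[P[1]-P[0],P[2]-P[1]];e=max(e,key=np.linalg.norm);print(ce,P.mean(0).round(4),np.linalg.norm(e),np.arctan2(e[1],e[0])%np.pi,(.1887-1.3)%np.pi)
c=robot.camera("scene");cv2.imwrite("pics/scene2.png",cv2.resize(c["color"][...,::-1],(800,600)));np.savez("scene2.npz",**c)
E
```

```text
[ 0.4847 -0.1605  0.2217] [-0.539  0.372  1.722 -0.     1.039 -0.999] 0.03907477691066657 6.65
[251.6, 182.6] [ 0.4819 -0.1582  0.115 ] 0.06495990913465767 2.0375296157553997 2.030292653589793
```

View pics/scene2.png

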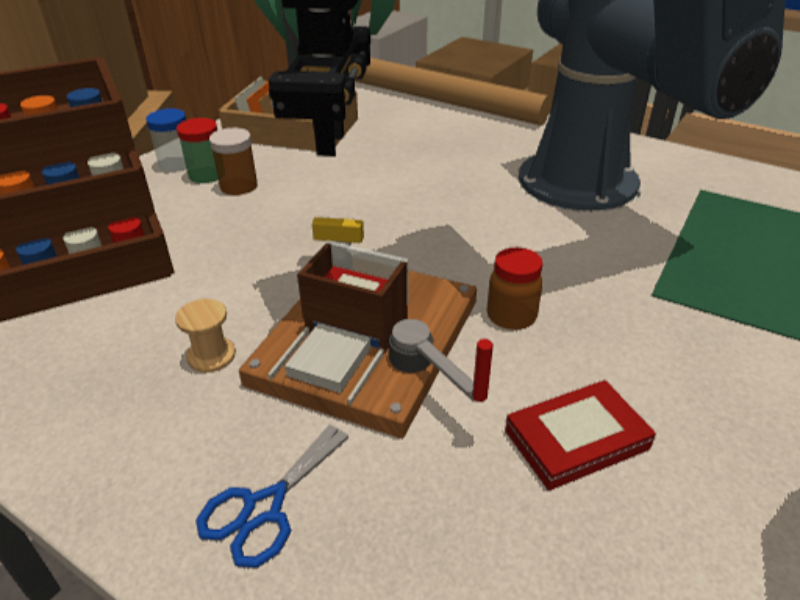

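The knob reads about 1.29 rad, so it's open, and nothing else has moved. The next move goes to a point behind the lever post with the fingers shut.

Emit:
{"api": "play_rows", "payload": {"gripper": [1,1,1,1,1,1,1,1,1,1,1,1], "delta_pos": [[3,5,0],[6,10,0],[9,15,0],[12,20,0],[15,25,0],[16.65,27.2,0],[16.65,27.2,0],[16.65,27.2,0],[16.65,27.2,5],[16.65,27.2,10],[16.65,27.2,13],[16.65,27.2,13]], "turn": [[0,0,-0.13],[0,0,-0.26],[0,0,-0.39],[0,0,-0.52],[0,0,-0.65],[0,0,-0.75],[0,0,-0.75],[0,0,-0.75],[0,0,-0.75],[0,0,-0.75],[0,0,-0.75],[0,0,-0.75]]}}

```text
time: 8.25
position: [0.6495, 0.1089, 0.0855]
tool_rot: [0.181, 0.984, -0.001, -0.004]
ft_force: [-0.7, 0.3, -0.2]
grip_width: 0.0003
grip_force: 0.0
```

```bash
python3 - <<'E'
from rig import robot
from h import *
o=robot.get_obs();print(o["position"].round(4),o["q"].round(3),o["ft_force"].round(2),o["grip_width"],o["time"])
c=robot.camera("scene");cv2.imwrite("pics/scene3.png",cv2.resize(c["color"][80:320,140:460][...,::-1],(800,600)))
E
```

```text
[0.6495 0.1089 0.0855] [-0.003  0.739  1.442 -0.     0.968 -1.21 ] [-0.68  0.26 -0.23] 0.00034182274421408 8.25
```

View pics/scene3.png

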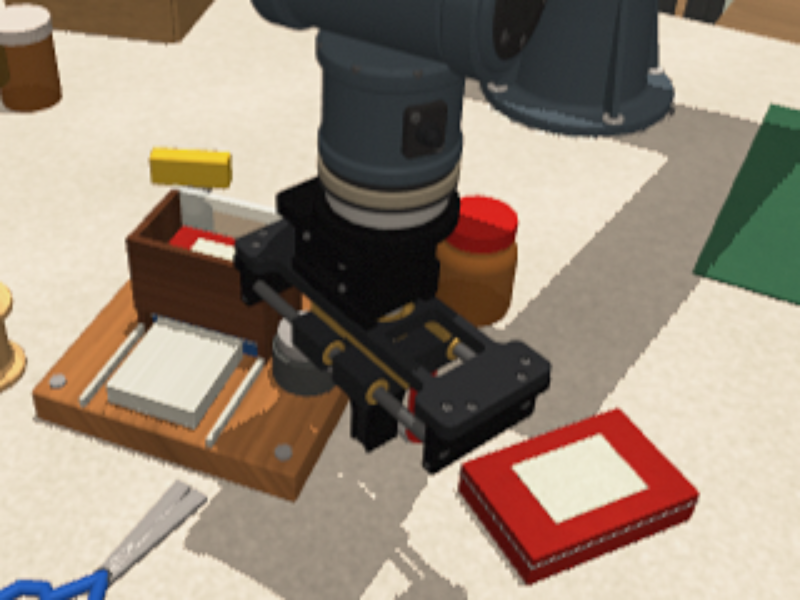

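The closed fingers sit beside the post as planned, with the post at about (412,410) in the crop. I'll start pushing along the arc.

Emit:
{"api": "play_rows", "payload": {"gripper": [1,1,1,1,1,1,1,1,1,1,1], "delta_pos": [[0.9,0.1,-0.6],[1.5,0.2,-0.6],[2.1,0.3,-0.6],[2.8,0.35,-0.6],[3.7,0.4,-0.6],[4.6,0.35,-0.6],[5.5,0.25,-0.6],[6.4,0.05,-0.6],[7.25,-0.2,-0.6],[8.1,-0.5,-0.6],[8.95,-0.85,-0.6]], "turn": [[0,0,0],[0,0,0],[0,0,-0.02],[0,0,-0.07],[0,0,-0.15],[0,0,-0.22],[0,0,-0.3],[0,0,-0.37],[0,0,-0.45],[0,0,-0.52],[0,0,-0.6]]}}

```text
time: 9.68
position: [0.5717, 0.1362, 0.0967]
tool_rot: [-0.12, 0.993, 0.001, 0.008]
ft_force: [8.6, 5.5, -1.9]
grip_width: 0.0003
grip_force: 4.2
```

```bash
python3 - <<'E'
from rig import robot
from h import *
o=robot.get_obs();print(o["position"].round(4),o["q"].round(3),o["ft_force"].round(2),o["time"])
c=robot.camera("scene");cv2.imwrite("pics/scene4.png",cv2.resize(c["color"][80:320,140:460][...,::-1],(800,600)))
E
```

```text
[0.5717 0.1362 0.0967] [ 0.042  0.641  1.645  0.004  0.84  -1.772] [ 8.56  5.5  -1.88] 9.675
```

View pics/scene4.png

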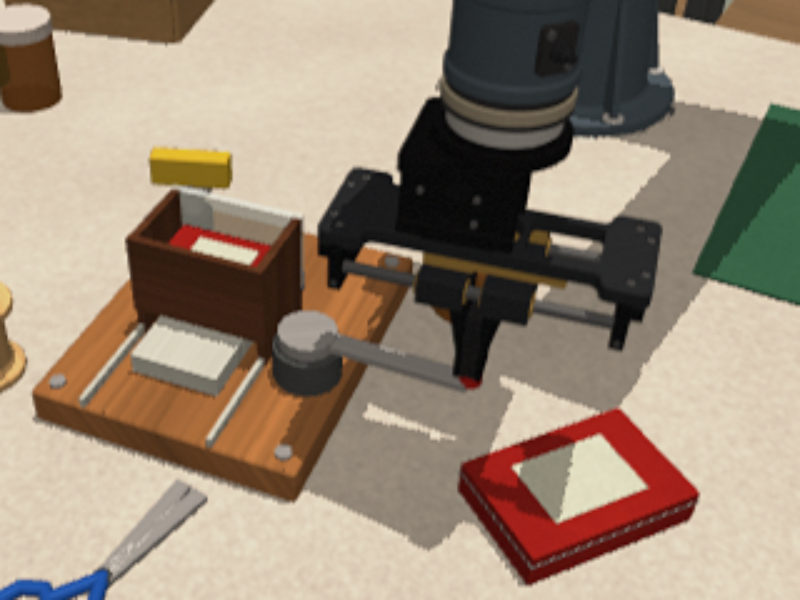

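Emit:
{"api": "play_rows", "payload": {"gripper": [1,1,1,1,1,1,1,1,1,1], "delta_pos": [[0.6,0.05,0],[1.2,0.1,0],[1.8,0.15,0],[2.4,0.1,0],[3.0,0.05,0],[3.6,0,0],[4.2,-0.15,0],[4.8,-0.25,0],[4.8,-0.25,0],[4.8,-0.25,0]], "turn": [[0,0,-0.05],[0,0,-0.1],[0,0,-0.15],[0,0,-0.2],[0,0,-0.25],[0,0,-0.3],[0,0,-0.35],[0,0,-0.4],[0,0,-0.4],[0,0,-0.4]]}}

```text
time: 10.98
position: [0.522, 0.1226, 0.0962]
tool_rot: [-0.314, 0.949, 0.0, 0.004]
ft_force: [1.8, 7.0, 3.8]
grip_width: 0.0002
grip_force: 2.9
```

Emit:
{"api": "play_rows", "payload": {"gripper": [1,1,1,1,1], "delta_pos": [[0.4,0.15,0],[0.8,0.25,0],[1.2,0.3,0],[1.2,0.3,0],[1.2,0.3,0]], "turn": [[0,0,-0.03],[0,0,-0.07],[0,0,-0.1],[0,0,-0.1],[0,0,-0.1]]}}

```text
time: 11.6
position: [0.5119, 0.1172, 0.0962]
tool_rot: [-0.361, 0.932, -0.001, 0.005]
ft_force: [4.2, 5.5, 2.0]
grip_width: 0.0002
grip_force: 3.3
```

Emit:
{"api": "play_rows", "payload": {"gripper": [1,1,1,1], "delta_pos": [[0.3,0.03,0],[0.6,0.06,0],[0.6,0.06,0],[0.6,0.06,0]], "turn": [[0,0,-0.03],[0,0,-0.05],[0,0,-0.05],[0,0,-0.05]]}}

```text
time: 12.1
position: [0.5067, 0.114, 0.0961]
tool_rot: [-0.384, 0.923, -0.0, 0.004]
ft_force: [3.6, 6.3, 2.3]
grip_width: 0.0006
grip_force: 3.7
```

Emit:
{"api": "play_rows", "payload": {"gripper": [1,1,1], "delta_pos": [[0.3,0.03,0],[0.3,0.03,0],[0.3,0.03,0]], "turn": [[0,0,-0.03],[0,0,-0.03],[0,0,-0.03]]}}

```text
time: 12.48
position: [0.5041, 0.1123, 0.0961]
tool_rot: [-0.398, 0.917, -0.0, 0.004]
ft_force: [3.6, 7.8, 1.8]
grip_width: 0.0006
grip_force: 3.9
```

Emit:
{"api": "play_rows", "payload": {"gripper": [1,1,1], "delta_pos": [[0.3,0.03,0],[0.3,0.03,0],[0.3,0.03,0]], "turn": [[0,0,-0.02],[0,0,-0.02],[0,0,-0.02]]}}

```text
time: 12.85
position: [0.5016, 0.1104, 0.0961]
tool_rot: [-0.407, 0.913, -0.0, 0.004]
ft_force: [2.0, 8.6, 2.0]
grip_width: -0.0
grip_force: 4.0
```

Emit:
{"api": "play_rows", "payload": {"gripper": [1,1,1], "delta_pos": [[0.3,0.1,0],[0.3,0.1,0],[0.3,0.1,0]], "turn": [[0,0,-0.025],[0,0,-0.025],[0,0,-0.025]]}}

```text
time: 13.22
position: [0.4993, 0.1086, 0.0961]
tool_rot: [-0.419, 0.908, -0.0, 0.004]
ft_force: [4.2, 7.6, 1.6]
grip_width: 0.0006
grip_force: 4.1
```

Emit:
{"api": "play_rows", "payload": {"gripper": [1,1,1], "delta_pos": [[0.3,0.03,0],[0.3,0.03,0],[0.3,0.03,0]], "turn": [[0,0,-0.025],[0,0,-0.025],[0,0,-0.025]]}}

```text
time: 13.6
position: [0.4976, 0.1073, 0.0961]
tool_rot: [-0.429, 0.903, -0.0, 0.005]
ft_force: [4.5, 11.3, 0.6]
grip_width: 0.0004
grip_force: 5.6
```

Emit:
{"api": "play_rows", "payload": {"gripper": [1,1,1], "delta_pos": [[0.25,0,0],[0.25,0,0],[0.25,0,0]], "turn": [[0,0,0],[0,0,0],[0,0,0]]}}

```text
time: 13.98
position: [0.4964, 0.1061, 0.0962]
tool_rot: [-0.429, 0.903, 0.0, 0.006]
ft_force: [5.0, 14.2, 0.8]
grip_width: 0.0004
grip_force: 7.1
```

Emit:
{"api": "play_rows", "payload": {"gripper": [1,1,1], "delta_pos": [[0.25,0,0],[0.25,0,0],[0.25,0,0]], "turn": [[0,0,0],[0,0,0],[0,0,0]]}}

```text
time: 14.35
position: [0.4953, 0.1049, 0.0962]
tool_rot: [-0.429, 0.903, 0.001, 0.007]
ft_force: [6.2, 18.1, -0.4]
grip_width: 0.0006
grip_force: 8.7
```

Emit:
{"api": "play_rows", "payload": {"gripper": [1,1,1,1,1,1], "delta_pos": [[0.2,0,0],[0.2,0,0],[0.2,0,0],[0.2,0,0],[0.2,0,0],[0.2,0,0]], "turn": [[0,0,0],[0,0,0],[0,0,0],[0,0,0],[0,0,0],[0,0,0]]}}

```text
time: 15.1
position: [0.4944, 0.1039, 0.0962]
tool_rot: [-0.429, 0.903, 0.001, 0.007]
ft_force: [6.1, 19.9, -0.9]
grip_width: 0.0004
grip_force: 9.9
```

The push is steady at about 20 N, well above the 8 N the spring gives, so the lever is on its stop. I'll lift off to let it spring back.

Emit:
{"api": "play_rows", "payload": {"gripper": [1,1,1,1,1,1,1,1], "delta_pos": [[0,0,-6],[0,0,-12],[0,0,-14],[0,0,-14],[0,0,-14],[0,0,-14],[0,0,-14],[0,0,-14]], "turn": [[0,0,0],[0,0,0],[0,0,0],[0,0,0],[0,0,0],[0,0,0],[0,0,0],[0,0,0]]}}

```text
time: 16.1
position: [0.4894, 0.099, 0.2339]
tool_rot: [-0.43, 0.903, 0.0, -0.001]
ft_force: [0.6, 1.1, -0.1]
grip_width: 0.0004
grip_force: 0.0
```

```bash
python3 - <<'E'
from rig import robot
from h import *
o=robot.get_obs();print(o["position"].round(4),o["ft_force"].round(2),o["time"])
a=robot.camera("scene");b=robot.camera("side")
im=np.vstack([cv2.resize(x[...,::-1],(400,300),interpolation=cv2.INTER_CUBIC) for x in(a["color"][100:310,140:420],b["color"][130:310,160:400])])
cv2.imwrite("pics/after.png",im)
for n,c in(("scene",a),("side",b)):
    for s,ce,m in comps(c,(0,170,60),(6,255,255)):
        if n=="scene" and 280<s[0]<420 or n=="side" and 255<s[0]<280:print(n,s,ce)
    for s,ce,m in comps(c,(100,120,40),(125,255,255)):print(n,"blue",s,ce)
E
```

```text
[0.4894 0.099  0.2339] [ 0.65  1.14 -0.12] 16.1
scene [317, 159, 30, 22, 562] [331.3, 169.5]
scene [303, 217, 12, 40, 362] [308.4, 236.3]
scene [325, 244, 94, 62, 2095] [370.5, 275.1]
scene [324, 273, 94, 40, 461] [366.8, 295.8]
scene blue [43, 56, 22, 12, 183] [53.2, 61.5]
scene blue [94, 69, 25, 15, 279] [105.5, 76.2]
scene blue [27, 104, 23, 14, 221] [38.1, 110.1]
scene blue [11, 153, 25, 16, 272] [22.4, 160.1]
scene blue [262, 174, 8, 19, 94] [264.7, 181.0]
scene blue [126, 308, 60, 55, 1343] [158.3, 334.1]
side blue [235, 86, 14, 15, 109] [240.3, 92.3]
side blue [222, 90, 5, 12, 25] [224.2, 95.4]
side blue [353, 212, 44, 25, 406] [375.5, 224.4]
side blue [217, 226, 11, 12, 43] [222.0, 229.9]
side blue [195, 230, 12, 26, 121] [199.8, 241.9]
side blue [228, 239, 5, 13, 42] [229.5, 246.5]
side blue [268, 371, 46, 13, 455] [290.4, 378.0]
```

View pics/after.png

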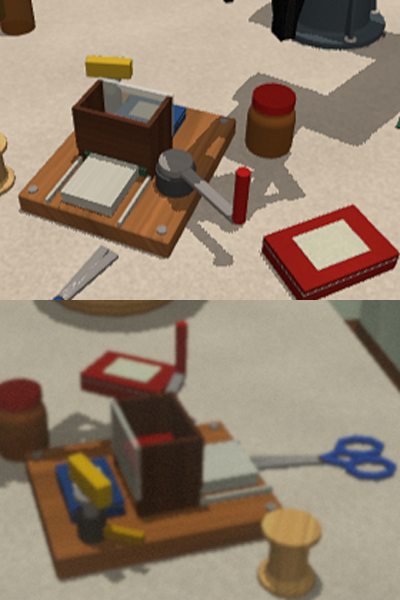

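The lever is back at its rest pixels. The blue tin lies flat on the front deck, the other tins have dropped inside the magazine, and the knob is still open. The jar is at its earlier pixels and the spool and scissors look unmoved.

```bash
python3 -c "
from rig import robot
print(robot.hand_in())"
```

```text
the job is handed in; nothing more can be done
None
```

I opened the knob, pressed the lever to its stop at about 20 N and let it spring back; one blue tin lies flat on the front deck, and the job is handed in at about 16 s (no verdict was shown).

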